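# Work the food-waste caddy's lever lid

## Task

I want to tip my peelings into the green food-waste caddy. With your fingertips only, slide its orange catch all the way aside, clear of the lid's tongue, press the front lever right down so that the lid stands wide open and keep it there for two seconds, then let the lever come up slowly so that the lid closes without slamming, and slide the catch fully back to lock it. Raise the lid by the lever only, pick nothing up, and leave the caddy and the other things on the worktop where they stand.

Things in the scene. Friction and masses are not known exactly. Their poses are not given: they have to be found in the camera images.
- caddy: green food-waste caddy with a black lid, standing loose on rubber feet, 3.7 kg. Shell 184 x 184 mm in plan; closed lid's top 170 mm above the worktop. Origin: centre of its underside. Its own -x axis is the front, which looks roughly toward the robot; own +y points left seen from the robot; z up. A wall stands beside and behind it, and a fixed shelf hangs over its back, 620 mm up
- paddle_top (a point): centre of the top of the black ribbed lever paddle (84 mm wide along the caddy's y, 38 deep, 10 thick) before the caddy's front. At rest 168 mm ahead (own -x) of the caddy's origin, 108 mm above the worktop, 57 mm clear of the shell. Turns with the lever about a pivot 20 mm behind that origin, 82 mm up, radius 190 mm; full travel takes it 75 mm down, to 33 mm up
- lever (a joint): lever angle, rad: 0 at rest, 0.40 pressed right down to its stop. Rods couple it to the lid: the lid turns 3.3 times as far. The lid's weight and a light spring drive it back up: pressing or holding it down takes 2 to 9 N at the paddle; let go, lid and lever snap shut
- lid (a joint): angle of the black lid about the hinge along the top of the caddy's back, rad: 0 closed, 1.32 wide open; it never stays open by itself
- lid_front (a point): middle of the closed lid's front edge, 184 mm from the hinge; swings up and back with the lid
- catch (a joint): slide of the orange catch along the caddy's own -y (to the right seen from the robot), m: 0 fully locked, 0.040 fully clear. Under 0.024 its hook holds the tongue on the lid's front and the lid cannot rise. It slides against about 2 N of friction and stays where it is left
- catch_thumb (a point): centre of the top of the catch's upright orange thumb block (14 mm along the caddy's x, 24 mm along its y), 208 mm above the worktop; locked, it is 115 mm ahead (own -x) of the caddy's origin and 26 mm to its own -y. Push it sideways, along the caddy's y, at 175 to 205 mm above the worktop: below 165 mm the lid's tongue lies close behind it
- chopping_board: wooden chopping board, 230 x 340 x 22 mm, on the left; bystander. Origin: centre of its underside. A fixed coffee machine, 365 mm high, stands close behind it
- onion: red onion, 84 mm, on the board; bystander. Origin: centre of its underside
- garlic: garlic bulb, 56 mm, on the board; bystander. Origin: centre of its underside
- lemon: lemon, 71 mm long, on the board; bystander. Origin: centre of its underside
- peeler: white peeler, 170 mm long, on the board; bystander. Origin: centre of its underside
- mug: blue striped mug, 85 mm across, 93 mm high, left of the caddy; bystander. Origin: centre of its underside
- spice_jar: spice jar with red cap, 45 mm across, 106 mm high, right of the caddy; bystander. Origin: centre of its underside

How it is judged:
By the outcome, as a careful person would: the job done as asked, in the order asked, and still so for the second after the job is handed in, with the robot touching nothing.
It also fails if it takes over 67 s, if anything falls off the work surface, if the arm or the gripper's body presses on something with over 40 N, if the wrist force passes 120 N, or if a joint passes its speed limit or range.

## Robot

A 6-joint arm with a two-finger parallel gripper is mounted at the origin on a cart in front of the work surface, level with it; the furniture and walls round the work are solid. World frame = base frame: x ahead of the robot, y to its left, z up, the work surface at z = 0. Lengths are in m, angles in rad, forces in N, time in s.
With the tool pointing down it reaches from about 0.3 to 0.85 m from the base axis. Payload 4.2 kg.
Tool frame: the origin (TCP) lies midway between the tips of the shut fingers; the grasp point (between the pads) lies arm.tcp_to_grasp behind it (arm.tcp_to_grasp is the distance from the TCP to the grasp point, in m); z points along the fingers, y is the line along which they close (so a half turn about z gives the same grasp; the last joint's range is limited). The gripper opens to 91 mm and grips with 3 to 60 N. Pads are 32 mm wide; open, the fingers measure 118 mm over their backs; the gripper's body (76 mm by 178 mm) begins 60 mm behind the grasp point.
Start: joints at [1.088, 0.32, 1.565, -0, 1.257, -0.02], TCP at [0.257, 0.515, 0.214] pointing down, gripper open.
Joint ranges: [-3.11, 3.11], [-0.84, 2.01], [0.21, 2.61], [-1.34, 4.49], [0.05, 2.63], [-2.56, 2.56]. Speed limits (rad/s): [2.57, 2.57, 3.14, 3.14, 3.14, 3.14].

## Interface

Orientations are given as a unit quaternion [w, x, y, z].
In Python, from station import arm gives the robot as it stands.
- The arm moves only by the tool move_arm, never from a script. Its argument "deltas" is a list of rows, each a list of 7 numbers: the shift along the tool's x, y, z in units of 20 cm (1.0 is 20 cm), then the turn, a rotation vector about the tool's x, y, z in units of 60 degrees (1.0 is 60 degrees), then the gripper command: -1 is shut, 1 is fully open, values between are in proportion. A call has exactly 5 rows; each row is the pose to reach, as a shift and turn from the pose commanded when the call began, along the tool's axes at that moment; what a row does not reach only later rows make up. A row lasts 1/12 s, in which the tool goes at most 41.7 mm and 7.16 degrees, less where a joint would pass 70% of its speed; a pose out of reach is approached as far as the arm can. A call with a number of a shift or a turn outside -1 to 1 is refused whole. A call with a gripper value outside its range is refused whole. The fingers move at their own pace and stop on an object; the grip force is fixed at half the most. Time passes only in rows, so rows that repeat a pose let the fingers close, or fill a call up. It gives the time, the measured TCP pose, the force, the opening and the grip force at its end, in the units of the state.
- arm.sense(): the state, without advancing time (a new reading comes with each control period).
- arm.snapshot(name): name is "scene" or "top" or "wrist"; returns (picture, depth): 480x640x3 uint8, blue, green, red; 480x640 float32, m along the optical axis (not along the pixel's ray), 0 where there is no reading.
- arm.camera_info(name): a dict with "mtx" (3x3 intrinsics, pixels), "k1" (the pictures are not rectified: a ray, as slopes to the right and down, at radius r is drawn at 1 + k1 r^2 times it, then the intrinsics apply), "view" (4x4, takes a point from world to camera coordinates). Camera axes: x right, y up, looking along -z (the intrinsics and any distortion apply to the point x, -y, -z); pixel columns grow to the right and rows downward; lengths in m; the calibration is good to about 2 mm. A picture is of the moment at which its call begins: read the wrist's pose just before it. camera_info takes no time and is no camera call; for the wrist camera it gives the pose at the moment of the call.
- arm.hand_in(): hands the job in; it is judged then, once.
Trained networks look in the newest picture that a camera, given by its name, has taken for a name from the list of things; names that differ only in an ending like _2 or _b are one class to them, and where a whole thing is asked for, a point or a joint stands for the part that bears it (a point fixed in the world has none). Each returns a list of dicts, best first, with "p" (0 to 1); they miss things now and then, are a little off and sometimes report something else, mostly with a low value. They report only what shows in the picture. A call takes as long as a camera call.
- arm.find_in(name, camera): "box" ([left, top, right, bottom] in pixels, round what is visible of it).
- arm.masks_of(name, camera): "region" (480x640 bool, what is visible of it) and "box" ([left, top, right, bottom] in pixels, round what is visible of it).
- arm.pinpoint(name, camera): "pixel" ([column, row] in pixels: a listed point, or the origin of a listed thing).
The state is a dict: "clock": time; "joint_pos": joint angles; "qd": joint speeds; "joint_torque": joint torques, N m; "eef_pos": TCP position; "tool_rot": TCP orientation; "wrist_force": force on the tool from outside, world axes, zero at the start; "wrist_torque": the same for the moment, N m; "finger_gap": finger opening in m; "gripper_force": force on a finger pad.
Only numpy, scipy, OpenCV 4.12 (cv2) and the standard library are available. Lean on these libraries where they do the work, as an engineer would, in place of code of your own. Each camera call takes 0.05 s, during which the arm holds its last target. There are 200 camera calls.

## Working session

There is one attempt and no reset: what is moved stays moved. The work goes in short steps, Python scripts to look and compute and a tool call to move; the robot and the scene stay as the last step left them, time stands still between calls to the robot, and variables do not carry over. Pictures are saved under pics/ and viewed, at most 10 in all, crops included, and the job is handed in when it is done.

Besides the shell and the picture viewer there is one more tool, called after "Emit:" as name([rows], argument=value, ...), one row to a line, values as JSON. move_arm: Moves the arm, as the interface text tells. Its arguments: {"type":"object","properties":{"deltas":{"type":"array","items":{"type":"array","items":{"type":"number"}}}},"required":["deltas"]}

```bash
ls; mkdir -p pics
cat > h.py <<'E'
import numpy as np,cv2
from station import arm
from scipy.spatial.transform import Rotation as R
def ray_pt(ci,px,d):
    K=np.array(ci["mtx"]);V=np.array(ci["view"]);k=ci["k1"]
    u=(px[0]-K[0,2])/K[0,0];v=(px[1]-K[1,2])/K[1,1]
    x,y=u,v
    for _ in range(20):
        s=1+k*(x*x+y*y);x,y=u/s,v/s
    c=np.array([x*d,-y*d,-d,1.]);return (np.linalg.inv(V)@c)[:3]
def at_z(ci,px,z):
    a=ray_pt(ci,px,0.5);b=ray_pt(ci,px,1.0);t=(z-a[2])/(b[2]-a[2]);return a+t*(b-a)
E
python3 - <<'E'
from h import *
s=arm.sense();print(s["clock"],s["eef_pos"],s["tool_rot"],arm.tcp_to_grasp,s["wrist_force"])
for c in("scene","top"):
    p,d=arm.snapshot(c);cv2.imwrite(f"pics/{c}0.png",p);ci=arm.camera_info(c)
    for n,z in(("catch_thumb",.208),("paddle_top",.108),("lid_front",.17),("caddy",0),("mug",0),("spice_jar",0)):
        for q in arm.pinpoint(n,c)[:2]:
            px=q["pixel"];i,j=int(round(px[1])),int(round(px[0]))
            print(c,n,round(q["p"],2),np.round(px),at_z(ci,px,z).round(3),ray_pt(ci,px,d[min(i,479),min(j,639)]).round(3))
E
```

```text
pics
0.0 [0.25645967 0.51407793 0.21310385] [-2.17889783e-04  2.29325102e-01  9.73349478e-01 -8.62862918e-04] 0.0188 [ 0.54262253  0.30138142 -0.58712544]
scene catch_thumb 0.82 [377. 269.] [ 0.403 -0.275  0.208] [ 0.4   -0.277  0.211]
scene catch_thumb 0.71 [220. 252.] [0.212 0.075 0.208] [0.345 0.271 0.022]
scene paddle_top 0.83 [357. 291.] [ 0.398 -0.223  0.108] [ 0.395 -0.226  0.112]
scene lid_front 0.66 [385. 277.] [ 0.429 -0.286  0.17 ] [ 0.437 -0.282  0.162]
scene lid_front 0.55 [324. 276.] [ 0.338 -0.164  0.17 ] [ 0.457 -0.066  0.028]
scene caddy 0.57 [419. 321.] [ 0.499 -0.365  0.   ] [ 0.409 -0.401  0.105]
scene spice_jar 0.92 [474. 379.] [ 0.419 -0.558  0.   ] [ 0.397 -0.562  0.028]
top catch_thumb 0.41 [375. 261.] [ 0.39  -0.281  0.208] [ 0.392 -0.281  0.204]
top paddle_top 0.8 [357. 264.] [ 0.392 -0.228  0.108] [ 0.394 -0.228  0.102]
top lid_front 0.62 [380. 248.] [ 0.449 -0.287  0.17 ] [ 0.45  -0.287  0.167]
top caddy 0.56 [392. 257.] [ 0.489 -0.346  0.   ] [ 0.432 -0.333  0.169]
top mug 0.56 [317. 239.] [ 0.473 -0.056  0.   ] [ 0.443 -0.065  0.092]
top spice_jar 0.6 [443. 293.] [ 0.41  -0.559  0.   ] [ 0.401 -0.552  0.031]
```

View pics/scene0.png

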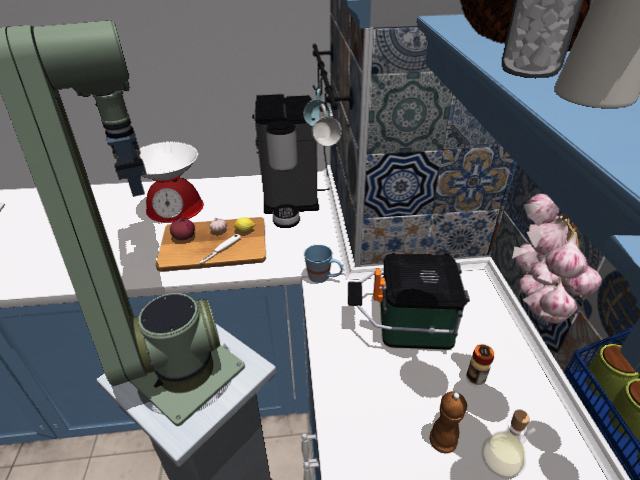

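View pics/top0.png

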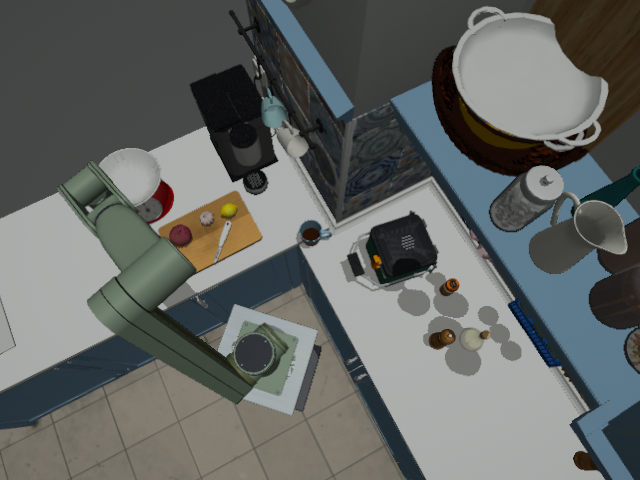

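The scene view shows the caddy with its paddle at (355,292) and the orange thumb at (378,275). The wall is to its left at (340,150), with the mug at (318,262). I'll refine the caddy's pose from depth next.

```bash
cat >> h.py <<'E'
def cloud(c,d):
    ci=arm.camera_info(c);K=np.array(ci["mtx"]);V=np.array(ci["view"]);k=ci["k1"]
    g=np.stack(np.meshgrid(np.arange(640.),np.arange(480.)),-1).reshape(-1,1,2)
    n=cv2.undistortPoints(g,K,np.array([k,0,0,0,0.]))[:,0]
    dd=d.reshape(-1,1);P=np.hstack([n[:,:1]*dd,-n[:,1:]*dd,-dd,np.ones_like(dd)])
    return (P@np.linalg.inv(V).T)[:,:3].reshape(480,640,3)
E
python3 - <<'E'
from h import *
for c in("scene","top"):
    p,d=arm.snapshot(c);P=cloud(c,d);ok=d>0
    print(c,"cam",np.linalg.inv(arm.camera_info(c)["view"])[:3,3].round(2))
    x,y,z=P[...,0],P[...,1],P[...,2]
    hsv=cv2.cvtColor(p,cv2.COLOR_BGR2HSV)
    m=ok&(abs(z-.168)<.014)&(np.hypot(x-.49,y+.34)<.17)&(hsv[...,2]<90)
    r=cv2.minAreaRect(P[m][:,:2].astype(np.float32)*1000);print("lid",m.sum(),r,np.median(z[m]))
    o=ok&(hsv[...,0]<15)&(hsv[...,1]>150)&(hsv[...,2]>100)&(np.hypot(x-.40,y+.28)<.05)&(z>.14)
    print("orange",o.sum(),P[o].mean(0).round(3),P[o].min(0).round(3),P[o].max(0).round(3)); t=o&(z>.198); print(" top",t.sum(),P[t].mean(0).round(3))
    b=ok&(hsv[...,2]<70)&(np.hypot(x-.394,y+.227)<.06)&(abs(z-.108)<.015)
    r=cv2.minAreaRect(P[b][:,:2].astype(np.float32)*1000);print("paddle",b.sum(),r,P[b].mean(0).round(3))
    for n in("mug","spice_jar"):
        mm=arm.masks_of(n,c)
        if mm:
            q=mm[0]["region"]&ok;print(n,mm[0]["p"],P[q].mean(0).round(3),P[q].min(0).round(3),P[q].max(0).round(3))
    w=ok&(z>.15)&(z<.45)&(x>.3)&(x<1)&(y>-.8)&(y<.15)&~m
    h,xe,ye=np.histogram2d(x[w],y[w],bins=[np.arange(.3,1.01,.05),np.arange(-.8,.16,.05)])
    print(ye.round(2));
    for a,row in zip(xe,h.astype(int)):print(round(a,2),row)
E
```

```text
scene cam [-0.31 -0.69  0.93]
lid 4058 ((487.2637634277344, -357.4771423339844), (217.61660766601562, 202.8167724609375), 35.764122009277344) 0.16973189023971885
orange 172 [ 0.395 -0.287  0.179] [ 0.385 -0.301  0.14 ] [ 0.416 -0.272  0.211]
 top 44 [ 0.395 -0.282  0.206]
paddle 324 ((388.6337585449219, -223.1595916748047), (81.6025390625, 34.511077880859375), 36.43428421020508) [ 0.386 -0.224  0.108]
mug 0.57 [ 0.467 -0.039  0.059] [ 0.424 -0.11  -0.002] [0.599 0.09  0.098]
spice_jar 0.76 [ 0.407 -0.562  0.07 ] [ 0.395 -0.583 -0.003] [ 0.445 -0.532  0.11 ]
[-0.8  -0.75 -0.7  -0.65 -0.6  -0.55 -0.5  -0.45 -0.4  -0.35 -0.3  -0.25
 -0.2  -0.15 -0.1  -0.05  0.    0.05  0.1   0.15]
0.3 [1543  223    0    0    0    0    0    0    0    0    0    0    0    0
    0    0    0    0    0]
0.35 [931 856   0   0   0   0   0   0  21   4 156   0   0   0   0   0   0   0
   0]
0.4 [189  56   0   0   0   0   9  22   4   4  52   0   0   0   0   0   0   0
   0]
0.45 [466   0 357 397   0   0  18   0  30   2   2   1   0   0   0   0   0   0
   0]
0.5 [ 279 1915 1010 1531  500    1   14   10   25    0    0 
[... 1767 characters left out ...]
  0  0  0  0  0  0  0]
0.5 [ 0  0  0 64 45  0  7  2 28  1  9  3  0 10  0  0  0  0  0]
0.55 [  0   0   0   0  51   1   0  11   1  17   4   0 160 649 368   0   4  43
   0]
0.6 [  0   0   0   0   0   0   0   1  14   1   0 172 529   0 120 374 102 291
  67]
0.65 [  0   0   0   0   0   0   0   0   0   0 155 505   0   0   0  91 313 110
  82]
0.7 [  0   0   0   0   0   0   0   0   0 102 435   0   0   0   0   0  76 166
 116]
0.75 [  0   0   0   0   0   0   0   0  24 171   0   0   0   0   0   0   0  52
 197]
0.8 [ 0  0  0  0  0  0  0  0  5  0  0  0  0  0  0  0  0  0 53]
0.85 [0 0 0 0 0 0 0 0 0 0 0 0 0 0 0 0 0 0 0]
0.9 [0 0 0 0 0 0 0 0 0 0 0 0 0 0 0 0 0 0 0]
0.95 [0 0 0 0 0 0 0 0 0 0 0 0 0 0 0 0 0 0 0]
```

Emit:
move_arm([
  [-0.127,-0.15,-0.05,0,0,0,-1],
  [-0.254,-0.3,-0.1,0,0,0,-1],
  [-0.381,-0.45,-0.15,0,0,0,-1],
  [-0.508,-0.6,-0.2,0,0,0,-1],
  [-0.635,-0.748,-0.25,0,0,0,-1],
])

```text
clock: 1.42
eef_pos: [0.3035, 0.3222, 0.2644]
tool_rot: [0.0, 0.229, 0.973, 0.0]
wrist_force: [0.9, -0.0, -0.1]
finger_gap: 0.0609
gripper_force: 0.0
```

Emit:
move_arm([
  [-0.127,-0.15,-0.04,0,0,0,-1],
  [-0.254,-0.3,-0.08,0,0,0,-1],
  [-0.381,-0.45,-0.12,0,0,0,-1],
  [-0.508,-0.6,-0.16,0,0,0,-1],
  [-0.635,-0.748,-0.2,0,0,0,-1],
])

```text
clock: 1.83
eef_pos: [0.3502, 0.1316, 0.3046]
tool_rot: [0.0, 0.229, 0.973, 0.0]
wrist_force: [1.3, -0.2, 0.1]
finger_gap: 0.0279
gripper_force: 0.0
```

Emit:
move_arm([
  [-0.127,-0.15,0,0,0,0,-1],
  [-0.254,-0.3,0,0,0,0,-1],
  [-0.381,-0.45,0,0,0,0,-1],
  [-0.508,-0.6,0,0,0,0,-1],
  [-0.635,-0.748,0,0,0,0,-1],
])

```text
clock: 2.25
eef_pos: [0.3971, -0.0592, 0.3043]
tool_rot: [0.001, 0.23, 0.973, 0.0]
wrist_force: [0.4, -0.1, 0.5]
finger_gap: 0.0005
gripper_force: 0.0
```

Emit:
move_arm([
  [-0.127,-0.15,0,0,0,0.09,-1],
  [-0.254,-0.3,0,0,0,0.18,-1],
  [-0.381,-0.45,0,0,0,0.27,-1],
  [-0.508,-0.6,0,0,0,0.36,-1],
  [-0.635,-0.748,0,0,0,0.45,-1],
])

```text
clock: 2.67
eef_pos: [0.444, -0.2499, 0.3041]
tool_rot: [0.0, 0.453, 0.892, 0.0]
wrist_force: [0.8, 0.6, 0.9]
finger_gap: 0.0005
gripper_force: 0.0
```

Run:
```python
from h import *
c="wrist"
p,d=arm.snapshot(c);cv2.imwrite("pics/w1.png",p);P=cloud(c,d);ok=d>0;ci=arm.camera_info(c)
s=arm.sense();print(s["eef_pos"],s["tool_rot"],s["joint_pos"])
x,y,z=P[...,0],P[...,1],P[...,2];hsv=cv2.cvtColor(p,cv2.COLOR_BGR2HSV)
o=ok&(hsv[...,0]<15)&(hsv[...,1]>150)&(hsv[...,2]>80)&(z>.14)&(z<.23)&(x>.3)
t=o&(z>.2)
if t.sum(): print("orange top",t.sum(),P[t].mean(0).round(4),[cv2.minAreaRect(P[t][:,:2].astype(np.float32)*1000)])
b=ok&(hsv[...,2]<70)&(np.hypot(x-.389,y+.2235)<.07)&(abs(z-.108)<.012)
if b.sum(): print("paddle",b.sum(),cv2.minAreaRect(P[b][:,:2].astype(np.float32)*1000),np.median(z[b]))
m=ok&(abs(z-.168)<.01)&(np.hypot(x-.489,y+.358)<.16)
if m.sum(): print("lid",m.sum(),cv2.minAreaRect(P[m][:,:2].astype(np.float32)*1000))
for n in("catch_thumb","paddle_top","lid_front"):
    for q in arm.pinpoint(n,c)[:1]:print(n,q["p"],np.round(q["pixel"]),at_z(ci,q["pixel"],{"catch_thumb":.208,"paddle_top":.108,"lid_front":.17}[n]).round(4))
```

```text
[ 0.44604901 -0.25647543  0.30310426] [ 0.00202497  0.45547701  0.89024149 -0.00258364] [-0.540998    0.17625147  1.5370609  -0.00493289  1.42388989 -1.16526154]
orange top 469 [ 0.4016 -0.2858  0.2065] [((401.5674743652344, -286.58306884765625), (24.242429733276367, 13.828282356262207), 36.4858283996582)]
paddle 2496 ((405.11859130859375, -242.8909912109375), (82.4261474609375, 74.85736083984375), 38.184051513671875) 0.10711620703577088
lid 9389 ((478.5162048339844, -349.07470703125), (187.9976806640625, 203.20802307128906), 34.1882209777832)
catch_thumb 0.95 [254. 233.] [ 0.4007 -0.2879  0.208 ]
paddle_top 0.68 [295. 161.] [ 0.3945 -0.2304  0.108 ]
lid_front 0.71 [294. 243.] [ 0.4383 -0.2883  0.17  ]
```

View pics/w1.png

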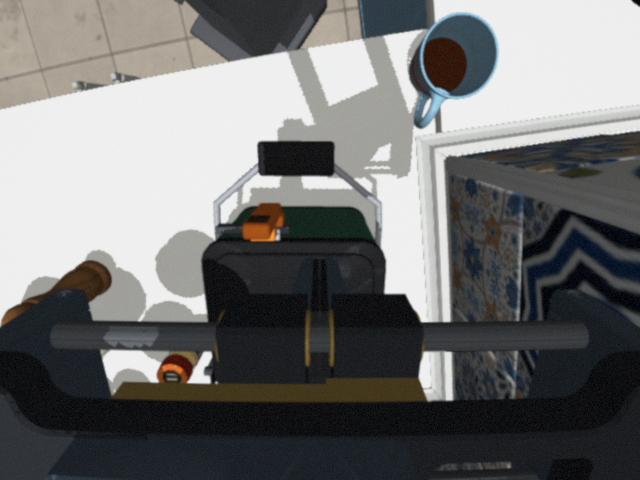

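Emit:
move_arm([
  [0.005,0,0.12,0,0,0,-1],
  [0.01,0,0.24,0,0,0,-1],
  [0.015,0,0.36,0,0,0,-1],
  [0.015,0,0.48,0,0,0,-1],
  [0.015,0,0.58,0,0,0,-1],
])

```text
clock: 3.28
eef_pos: [0.4416, -0.2432, 0.1869]
tool_rot: [-0.0, 0.449, 0.894, 0.0]
wrist_force: [0.4, 0.7, 0.3]
finger_gap: 0.0006
gripper_force: 0.0
```

Emit:
move_arm([
  [0,-0.02,0,0,0,0,-1],
  [0,-0.04,0,0,0,0,-1],
  [0,-0.05,0,0,0,0,-1],
  [0,-0.05,0,0,0,0,-1],
  [0,-0.05,0,0,0,0,-1],
])

```text
clock: 3.7
eef_pos: [0.4349, -0.2516, 0.1895]
tool_rot: [0.002, 0.45, 0.893, -0.0]
wrist_force: [-0.3, 0.5, -0.9]
finger_gap: 0.0009
gripper_force: 0.0
```

```bash
cat > st.py <<'E'
from h import *
import sys
c="wrist"
p,d=arm.snapshot(c)
if len(sys.argv)>1: cv2.imwrite(f"pics/{sys.argv[1]}.png",p)
P=cloud(c,d);ok=d>0
s=arm.sense();e=np.array(s["eef_pos"]);print(s["clock"],e.round(4),np.round(s["tool_rot"],3),np.round(s["wrist_force"],1))
hsv=cv2.cvtColor(p,cv2.COLOR_BGR2HSV);z=P[...,2]
O=np.array([.490,-.3605]);A=np.array([[.596,-.803],[.803,.596]])
print("tip caddy xy",(A@(e[:2]-O)).round(4))
o=ok&(hsv[...,0]<15)&(hsv[...,1]>150)&(hsv[...,2]>80)&(z>.2)&(z<.22)&(P[...,0]>.3)
print("wrist thumb",o.sum(),P[o].mean(0).round(4) if o.any() else "", (A@(P[o].mean(0)[:2]-O)).round(4) if o.any() else "")
# scene camera
p,d=arm.snapshot("scene");P=cloud("scene",d);z=P[...,2];hsv=cv2.cvtColor(p,cv2.COLOR_BGR2HSV)
if len(sys.argv)>1: cv2.imwrite(f"pics/{sys.argv[1]}s.png",p)
o=(d>0)&(hsv[...,0]<15)&(hsv[...,1]>150)&(hsv[...,2]>100)&(z>.18)&(z<.22)&(P[...,0]>.3)&(np.hypot(P[...,0]-.4,P[...,1]+.28)<.08)
if o.any(): print("scene thumb",o.sum(),P[o].mean(0).round(4),(A@(P[o].mean(0)[:2]-O)).round(4))
E
python3 st.py w2
```

```text
3.75 [ 0.4348 -0.2516  0.1892] [ 0.001  0.45   0.893 -0.   ] [ 0.7  0.7 -0.4]
tip caddy xy [-0.1203  0.0206]
wrist thumb 602 [ 0.3948 -0.279   0.2063] [-0.1222 -0.0278]
scene thumb 63 [ 0.3927 -0.2842  0.2001] [-0.1192 -0.0326]
```

Emit:
move_arm([
  [0,-0.03,0,0,0,0,-1],
  [0,-0.06,0,0,0,0,-1],
  [0,-0.09,0,0,0,0,-1],
  [0,-0.12,0,0,0,0,-1],
  [0,-0.15,0,0,0,0,-1],
])

```text
clock: 4.22
eef_pos: [0.4099, -0.2692, 0.1879]
tool_rot: [0.0, 0.451, 0.893, 0.001]
wrist_force: [1.5, 2.1, -0.1]
finger_gap: 0.0005
gripper_force: 1.1
```

Emit:
move_arm([
  [0,-0.03,0,0,0,0,-1],
  [0,-0.06,0,0,0,0,-1],
  [0,-0.09,0,0,0,0,-1],
  [0,-0.12,0,0,0,0,-1],
  [0,-0.145,0,0,0,0,-1],
])

```text
clock: 4.63
eef_pos: [0.3861, -0.2865, 0.1879]
tool_rot: [-0.0, 0.45, 0.893, 0.0]
wrist_force: [1.2, 2.2, 0.7]
finger_gap: 0.0005
gripper_force: 1.1
```

```bash
python3 st.py w3
```

```text
4.6833 [ 0.3856 -0.2869  0.1879] [-0.     0.45   0.893 -0.   ] [0.7 1.5 0.4]
tip caddy xy [-0.1214 -0.04  ]
wrist thumb 105 [ 0.3636 -0.2978  0.2034] [-0.1257 -0.0641]
scene thumb 73 [ 0.3616 -0.3079  0.1985] [-0.1188 -0.0717]
```

Emit:
move_arm([
  [0,-0.003,0,0,0,0,-1],
  [0,-0.006,0,0,0,0,-1],
  [0,-0.009,0,0,0,0,-1],
  [0,-0.012,0,0,0,0,-1],
  [0,-0.012,0,0,0,0,-1],
])

```text
clock: 5.15
eef_pos: [0.3855, -0.2877, 0.188]
tool_rot: [0.001, 0.45, 0.893, 0.0]
wrist_force: [2.4, 0.9, -0.1]
finger_gap: 0.0006
gripper_force: 1.4
```

Emit:
move_arm([
  [0,-0.004,0,0,0,0,-1],
  [0,-0.008,0,0,0,0,-1],
  [0,-0.012,0,0,0,0,-1],
  [0,-0.015,0,0,0,0,-1],
  [0,-0.015,0,0,0,0,-1],
])

```text
clock: 5.57
eef_pos: [0.3849, -0.2884, 0.1881]
tool_rot: [0.002, 0.451, 0.893, 0.002]
wrist_force: [7.1, 4.6, -1.4]
finger_gap: 0.0002
gripper_force: 4.7
```

```bash
python3 st.py
```

```text
5.6167 [ 0.3848 -0.2884  0.188 ] [0.002 0.451 0.893 0.002] [ 7.8  4.4 -1.3]
tip caddy xy [-0.1206 -0.0415]
wrist thumb 171 [ 0.3629 -0.2987  0.2043] [-0.1254 -0.0652]
scene thumb 74 [ 0.3612 -0.3089  0.1985] [-0.1182 -0.0727]
```

Emit:
move_arm([
  [0,0.05,0,0,0,0,-1],
  [0,0.1,0,0,0,0,-1],
  [0,0.15,0,0,0,0,-1],
  [0,0.2,0,0,0,0,-1],
  [0,0.225,0,0,0,0,-1],
])

```text
clock: 6.08
eef_pos: [0.4198, -0.262, 0.1879]
tool_rot: [-0.0, 0.45, 0.893, -0.0]
wrist_force: [0.0, -0.0, 0.6]
finger_gap: 0.0002
gripper_force: 0.0
```

Emit:
move_arm([
  [0.07,0,0,0,0,0,-1],
  [0.14,0,0,0,0,0,-1],
  [0.21,0,0,0,0,0,-1],
  [0.265,0,0,0,0,0,-1],
  [0.265,0,0,0,0,0,-1],
])

```text
clock: 6.5
eef_pos: [0.3859, -0.2186, 0.1879]
tool_rot: [-0.001, 0.45, 0.893, 0.0]
wrist_force: [-0.8, -0.8, -1.5]
finger_gap: 0.0006
gripper_force: 0.0
```

Emit:
move_arm([
  [0,0,0.07,0,0,0,-1],
  [0,0,0.14,0,0,0,-1],
  [0,0,0.21,0,0,0,-1],
  [0,0,0.28,0,0,0,-1],
  [0,0,0.28,0,0,0,-1],
])

```text
clock: 6.92
eef_pos: [0.3861, -0.2197, 0.1298]
tool_rot: [-0.002, 0.45, 0.893, 0.0]
wrist_force: [-0.2, 0.3, -0.1]
finger_gap: 0.0003
gripper_force: 0.0
```

```bash
python3 st.py w4
```

```text
6.9667 [ 0.3868 -0.2201  0.131 ] [-0.001  0.45   0.893  0.   ] [ 0.  -0.3  0.3]
tip caddy xy [-0.1742  0.0008]
wrist thumb 0  
scene thumb 79 [ 0.3619 -0.3075  0.1994] [-0.1189 -0.0713]
```

```bash
python3 -c "
import cv2,numpy as np
a=cv2.imread('pics/w4.png');b=cv2.imread('pics/w4s.png')[200:360,280:500]
b=cv2.resize(b,(480,349));a=cv2.resize(a,(320,240));o=np.zeros((349,800,3),np.uint8);o[:240,:320]=a;o[:,320:]=b;cv2.imwrite('pics/c4.png',o)"
```

```text
(no output)
```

View pics/c4.png

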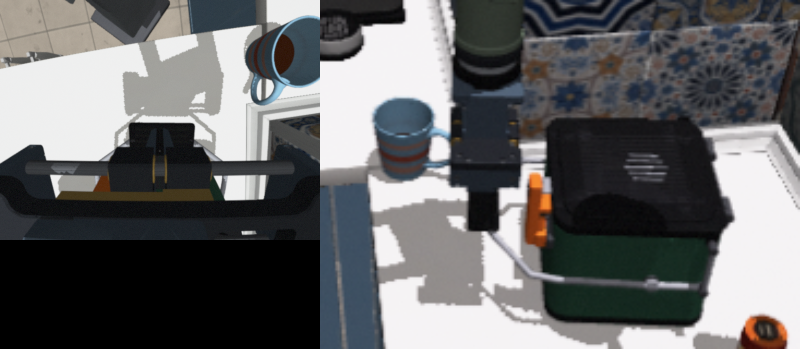

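Emit:
move_arm([
  [0,-0.04,0.02,0,0,0,-1],
  [0,-0.075,0.04,0,0,0,-1],
  [0,-0.075,0.06,0,0,0,-1],
  [0,-0.075,0.08,0,0,0,-1],
  [0,-0.075,0.105,0,0,0,-1],
])

```text
clock: 7.43
eef_pos: [0.3752, -0.2294, 0.1109]
tool_rot: [0.0, 0.451, 0.893, 0.0]
wrist_force: [0.1, -0.0, -0.5]
finger_gap: -0.0001
gripper_force: 0.0
```

Emit:
move_arm([
  [0.002,0,0.02,0,-0.012,0,-1],
  [0.004,0,0.04,0,-0.025,0,-1],
  [0.006,0,0.06,0,-0.037,0,-1],
  [0.008,0,0.08,0,-0.05,0,-1],
  [0.0095,0,0.0945,0,-0.062,0,-1],
])

```text
clock: 7.85
eef_pos: [0.3746, -0.2282, 0.0925]
tool_rot: [0.031, 0.45, 0.893, -0.015]
wrist_force: [-2.8, -1.0, 7.0]
finger_gap: 0.0005
gripper_force: 3.3
```

```bash
python3 st.py w5
```

```text
7.9 [ 0.3743 -0.2279  0.0921] [ 0.031  0.45   0.893 -0.015] [-1.  -2.2  5.8]
tip caddy xy [-0.1754 -0.0138]
wrist thumb 0  
scene thumb 80 [ 0.3619 -0.3076  0.1993] [-0.1188 -0.0713]
```

Emit:
move_arm([
  [0.001,0,0.019,0,-0.012,0,-1],
  [0.002,0,0.038,0,-0.025,0,-1],
  [0.003,0,0.057,0,-0.037,0,-1],
  [0.004,0,0.076,0,-0.05,0,-1],
  [0.005,0,0.095,0,-0.062,0,-1],
])

```text
clock: 8.37
eef_pos: [0.3744, -0.2278, 0.0734]
tool_rot: [0.059, 0.449, 0.891, -0.03]
wrist_force: [-1.9, -0.5, 6.1]
finger_gap: 0.0005
gripper_force: 3.1
```

Emit:
move_arm([
  [0,0,0.019,0,-0.012,0,-1],
  [0,0,0.038,0,-0.025,0,-1],
  [0.001,0,0.057,0,-0.037,0,-1],
  [0.002,0,0.076,0,-0.05,0,-1],
  [0.002,0,0.095,0,-0.062,0,-1],
])

```text
clock: 8.78
eef_pos: [0.3754, -0.2293, 0.0543]
tool_rot: [0.087, 0.448, 0.889, -0.044]
wrist_force: [-1.9, -0.1, 4.8]
finger_gap: 0.0004
gripper_force: 2.5
```

```bash
python3 st.py w6;python3 -c "
import cv2,numpy as np
a=cv2.imread('pics/w6.png');b=cv2.imread('pics/w6s.png')[180:340,280:500]
b=cv2.resize(b,(480,349));a=cv2.resize(a,(320,240));o=np.zeros((349,800,3),np.uint8);o[:240,:320]=a;o[:,320:]=b;cv2.imwrite('pics/c6.png',o)"
```

```text
8.8333 [ 0.3749 -0.2289  0.0535] [ 0.087  0.448  0.889 -0.044] [-0.4 -0.2  4.9]
tip caddy xy [-0.1743 -0.0139]
wrist thumb 0  
scene thumb 81 [ 0.3619 -0.3077  0.2001] [-0.1187 -0.0714]
```

View pics/c6.png

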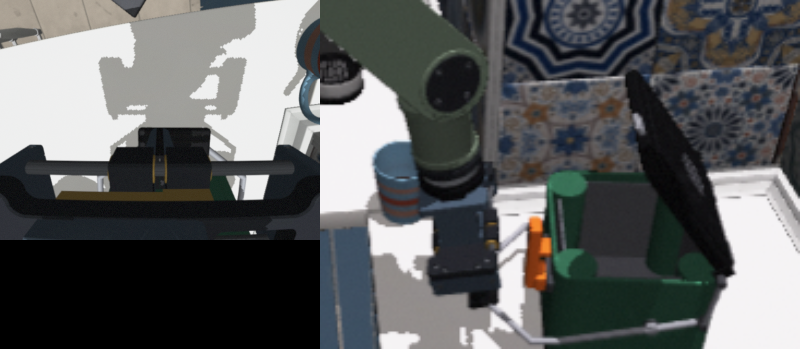

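The lid is well up, at about 60°, and the arm is clear of the mug. I'll press on to the stop.

Emit:
move_arm([
  [0,0,0.019,0,-0.012,0,-1],
  [0,0,0.038,0,-0.025,0,-1],
  [0,0,0.057,0,-0.037,0,-1],
  [-0.001,0,0.076,0,-0.05,0,-1],
  [-0.001,0,0.092,0,-0.062,0,-1],
])

```text
clock: 9.3
eef_pos: [0.3772, -0.2319, 0.0358]
tool_rot: [0.115, 0.447, 0.885, -0.058]
wrist_force: [-2.4, 2.0, 2.3]
finger_gap: 0.0004
gripper_force: 1.8
```

Emit:
move_arm([
  [0,0,0.005,0,0,0,-1],
  [0,0,0.008,0,0,0,-1],
  [0,0,0.01,0,0,0,-1],
  [0,0,0.01,0,0,0,-1],
  [0,0,0.01,0,0,0,-1],
])

```text
clock: 9.72
eef_pos: [0.3775, -0.2327, 0.034]
tool_rot: [0.115, 0.447, 0.885, -0.058]
wrist_force: [-2.1, 2.7, 2.3]
finger_gap: 0.0003
gripper_force: 1.6
```

Not at the stop yet, as the force is still low.

Emit:
move_arm([
  [0,0,0.005,0,0,0,-1],
  [0,0,0.01,0,0,0,-1],
  [0,0,0.015,0,0,0,-1],
  [0,0,0.015,0,0,0,-1],
  [0,0,0.015,0,0,0,-1],
])

```text
clock: 10.13
eef_pos: [0.3778, -0.233, 0.0329]
tool_rot: [0.116, 0.447, 0.885, -0.058]
wrist_force: [-10.2, 13.0, 28.7]
finger_gap: 0.0003
gripper_force: 16.4
```

Emit:
move_arm([
  [0,0,0.005,0,0,0,-1],
  [0,0,0.01,0,0,0,-1],
  [0,0,0.01,0,0,0,-1],
  [0,0,0.01,0,0,0,-1],
  [0,0,0.01,0,0,0,-1],
])

```text
clock: 10.55
eef_pos: [0.3776, -0.2328, 0.0316]
tool_rot: [0.116, 0.447, 0.885, -0.058]
wrist_force: [-13.8, 19.8, 42.7]
finger_gap: 0.0003
gripper_force: 24.3
```

Emit:
move_arm([
  [0,0,-0.006,0,0,0,-1],
  [0,0,-0.012,0,0,0,-1],
  [0,0,-0.012,0,0,0,-1],
  [0,0,-0.012,0,0,0,-1],
  [0,0,-0.012,0,0,0,-1],
])

```text
clock: 10.97
eef_pos: [0.3777, -0.233, 0.033]
tool_rot: [0.116, 0.447, 0.885, -0.058]
wrist_force: [-8.0, 12.3, 24.6]
finger_gap: 0.0005
gripper_force: 14.0
```

```bash
python3 st.py w7
python3 - <<'E'
import cv2;cv2.imwrite('pics/c7.png',cv2.resize(cv2.imread('pics/w7s.png')[180:340,280:500],(770,560)))
E
```

```text
11.0167 [ 0.3777 -0.233   0.033 ] [ 0.116  0.447  0.885 -0.058] [-9.  11.4 23.5]
tip caddy xy [-0.1693 -0.0141]
wrist thumb 0  
scene thumb 79 [ 0.3614 -0.3075  0.2   ] [-0.1192 -0.0716]
```

View pics/c7.png

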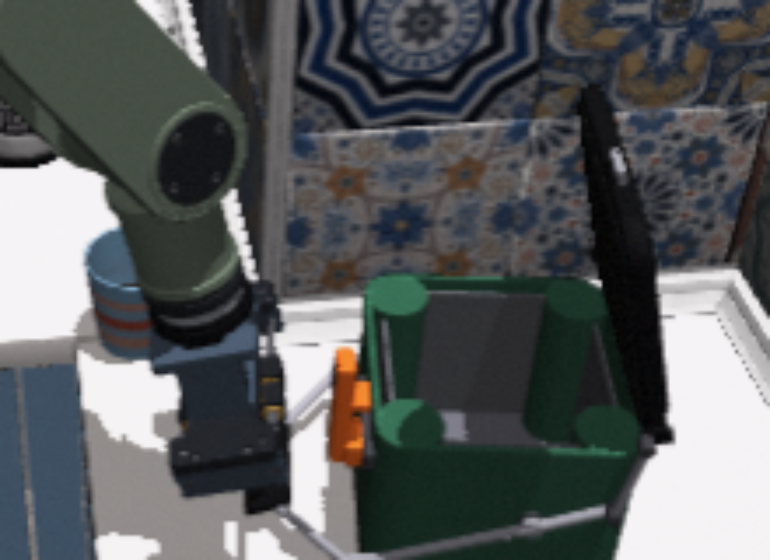

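The lid stands wide open at about 75°, and the lever is at its stop. I'll hold it there for more than 2 s.

Emit:
move_arm([
  [0,0,-0.004,0,0,0,-1],
  [0,0,-0.004,0,0,0,-1],
  [0,0,-0.004,0,0,0,-1],
  [0,0,-0.004,0,0,0,-1],
  [0,0,-0.004,0,0,0,-1],
])

```text
clock: 11.48
eef_pos: [0.3777, -0.2329, 0.0332]
tool_rot: [0.116, 0.447, 0.885, -0.058]
wrist_force: [-5.4, 8.6, 15.3]
finger_gap: 0.0003
gripper_force: 9.4
```

Emit:
move_arm([
  [0,0,0,0,0,0,-1],
  [0,0,0,0,0,0,-1],
  [0,0,0,0,0,0,-1],
  [0,0,0,0,0,0,-1],
  [0,0,0,0,0,0,-1],
])

```text
clock: 11.9
eef_pos: [0.3777, -0.2329, 0.0332]
tool_rot: [0.116, 0.447, 0.885, -0.058]
wrist_force: [-6.5, 8.9, 16.5]
finger_gap: 0.0003
gripper_force: 9.4
```

Emit:
move_arm([
  [0,0,0,0,0,0,-1],
  [0,0,0,0,0,0,-1],
  [0,0,0,0,0,0,-1],
  [0,0,0,0,0,0,-1],
  [0,0,0,0,0,0,-1],
])

```text
clock: 12.32
eef_pos: [0.3777, -0.2329, 0.0332]
tool_rot: [0.116, 0.447, 0.885, -0.058]
wrist_force: [-6.4, 8.6, 16.1]
finger_gap: 0.0008
gripper_force: 9.4
```

Emit:
move_arm([
  [0,0,0,0,0,0,-1],
  [0,0,0,0,0,0,-1],
  [0,0,0,0,0,0,-1],
  [0,0,0,0,0,0,-1],
  [0,0,0,0,0,0,-1],
])

```text
clock: 12.73
eef_pos: [0.3777, -0.2329, 0.0332]
tool_rot: [0.116, 0.447, 0.885, -0.058]
wrist_force: [-6.1, 8.9, 16.3]
finger_gap: 0.0003
gripper_force: 9.4
```

Emit:
move_arm([
  [0,0,0,0,0,0,-1],
  [0,0,0,0,0,0,-1],
  [0,0,0,0,0,0,-1],
  [0,0,0,0,0,0,-1],
  [0,0,0,0,0,0,-1],
])

```text
clock: 13.15
eef_pos: [0.3777, -0.2329, 0.0332]
tool_rot: [0.116, 0.447, 0.885, -0.058]
wrist_force: [-6.1, 8.2, 15.4]
finger_gap: 0.0002
gripper_force: 9.4
```

Emit:
move_arm([
  [0,0,0,0,0,0,-1],
  [0,0,0,0,0,0,-1],
  [0,0,0,0,0,0,-1],
  [0,0,0,0,0,0,-1],
  [0,0,0,0,0,0,-1],
])

```text
clock: 13.57
eef_pos: [0.3777, -0.2329, 0.0332]
tool_rot: [0.116, 0.447, 0.885, -0.058]
wrist_force: [-6.7, 8.5, 15.6]
finger_gap: 0.0003
gripper_force: 9.4
```

Emit:
move_arm([
  [0,0,0,0,0,0,-1],
  [0,0,0,0,0,0,-1],
  [0,0,0,0,0,0,-1],
  [0,0,0,0,0,0,-1],
  [0,0,0,0,0,0,-1],
])

```text
clock: 13.98
eef_pos: [0.3777, -0.2329, 0.0332]
tool_rot: [0.116, 0.447, 0.885, -0.058]
wrist_force: [-6.5, 8.4, 15.4]
finger_gap: 0.0006
gripper_force: 9.4
```

Emit:
move_arm([
  [0,0,-0.01,0,0.006,0,-1],
  [-0.001,0,-0.02,0,0.012,0,-1],
  [-0.001,0,-0.029,0,0.019,0,-1],
  [-0.002,0,-0.038,0,0.025,0,-1],
  [-0.002,0,-0.0475,0,0.031,0,-1],
])

```text
clock: 14.4
eef_pos: [0.3768, -0.2315, 0.0417]
tool_rot: [0.101, 0.447, 0.887, -0.051]
wrist_force: [-2.3, 2.3, 2.6]
finger_gap: 0.0002
gripper_force: 1.8
```

Emit:
move_arm([
  [0,0,-0.01,0,0.006,0,-1],
  [-0.001,0,-0.02,0,0.012,0,-1],
  [-0.001,0,-0.029,0,0.019,0,-1],
  [-0.002,0,-0.038,0,0.025,0,-1],
  [-0.002,0,-0.0475,0,0.031,0,-1],
])

```text
clock: 14.82
eef_pos: [0.3758, -0.2301, 0.0512]
tool_rot: [0.086, 0.448, 0.889, -0.044]
wrist_force: [-3.4, 1.9, 3.5]
finger_gap: 0.0001
gripper_force: 2.3
```

Emit:
move_arm([
  [-0.001,0,-0.01,0,0.006,0,-1],
  [-0.002,0,-0.02,0,0.012,0,-1],
  [-0.003,0,-0.029,0,0.019,0,-1],
  [-0.004,0,-0.038,0,0.025,0,-1],
  [-0.004,0,-0.0475,0,0.031,0,-1],
])

```text
clock: 15.23
eef_pos: [0.3751, -0.2291, 0.0607]
tool_rot: [0.072, 0.449, 0.89, -0.036]
wrist_force: [-3.3, 3.0, 4.4]
finger_gap: 0.0003
gripper_force: 2.7
```

Emit:
move_arm([
  [-0.001,0,-0.01,0,0.006,0,-1],
  [-0.002,0,-0.02,0,0.012,0,-1],
  [-0.003,0,-0.029,0,0.019,0,-1],
  [-0.004,0,-0.038,0,0.025,0,-1],
  [-0.004,0,-0.0475,0,0.031,0,-1],
])

```text
clock: 15.65
eef_pos: [0.3746, -0.2285, 0.0703]
tool_rot: [0.057, 0.449, 0.891, -0.029]
wrist_force: [-3.7, 5.0, 4.8]
finger_gap: 0.0003
gripper_force: 3.0
```

Emit:
move_arm([
  [-0.001,0,-0.01,0,0.006,0,-1],
  [-0.002,0,-0.02,0,0.012,0,-1],
  [-0.003,0,-0.029,0,0.019,0,-1],
  [-0.005,0,-0.038,0,0.025,0,-1],
  [-0.006,0,-0.0475,0,0.031,0,-1],
])

```text
clock: 16.07
eef_pos: [0.3744, -0.2283, 0.0799]
tool_rot: [0.043, 0.45, 0.892, -0.022]
wrist_force: [-4.5, 3.4, 5.7]
finger_gap: 0.0003
gripper_force: 3.3
```

Emit:
move_arm([
  [-0.001,0,-0.01,0,0.006,0,-1],
  [-0.002,0,-0.02,0,0.012,0,-1],
  [-0.003,0,-0.029,0,0.019,0,-1],
  [-0.005,0,-0.038,0,0.025,0,-1],
  [-0.006,0,-0.0475,0,0.031,0,-1],
])

```text
clock: 16.48
eef_pos: [0.3747, -0.2286, 0.0896]
tool_rot: [0.028, 0.45, 0.892, -0.014]
wrist_force: [-3.0, 5.4, 6.5]
finger_gap: 0.0003
gripper_force: 3.4
```

Slower for the last 20 mm.

Emit:
move_arm([
  [-0.001,0,-0.005,0,0.003,0,-1],
  [-0.002,0,-0.01,0,0.006,0,-1],
  [-0.003,0,-0.015,0,0.009,0,-1],
  [-0.004,0,-0.02,0,0.012,0,-1],
  [-0.004,0,-0.025,0,0.015,0,-1],
])

```text
clock: 16.9
eef_pos: [0.3751, -0.229, 0.0947]
tool_rot: [0.022, 0.45, 0.893, -0.011]
wrist_force: [-3.3, 4.8, 6.3]
finger_gap: 0.0001
gripper_force: 3.5
```

Emit:
move_arm([
  [-0.001,0,-0.005,0,0.003,0,-1],
  [-0.002,0,-0.01,0,0.006,0,-1],
  [-0.003,0,-0.015,0,0.009,0,-1],
  [-0.004,0,-0.02,0,0.012,0,-1],
  [-0.004,0,-0.025,0,0.015,0,-1],
])

```text
clock: 17.32
eef_pos: [0.3753, -0.2294, 0.0998]
tool_rot: [0.014, 0.45, 0.893, -0.007]
wrist_force: [-4.2, 4.4, 7.4]
finger_gap: 0.0002
gripper_force: 3.5
```

Emit:
move_arm([
  [-0.001,0,-0.005,0,0.003,0,-1],
  [-0.002,0,-0.01,0,0.006,0,-1],
  [-0.003,0,-0.015,0,0.009,0,-1],
  [-0.004,0,-0.02,0,0.012,0,-1],
  [-0.004,0,-0.025,0,0.015,0,-1],
])

```text
clock: 17.73
eef_pos: [0.3761, -0.2302, 0.105]
tool_rot: [0.008, 0.45, 0.893, -0.004]
wrist_force: [-3.2, 3.7, 6.1]
finger_gap: 0.0007
gripper_force: 3.2
```

Emit:
move_arm([
  [-0.001,0,-0.005,0,0.003,0,-1],
  [-0.002,0,-0.01,0,0.006,0,-1],
  [-0.003,0,-0.015,0,0.009,0,-1],
  [-0.004,0,-0.02,0,0.012,0,-1],
  [-0.004,0,-0.025,0,0.015,0,-1],
])

```text
clock: 18.15
eef_pos: [0.3777, -0.2318, 0.1098]
tool_rot: [0.003, 0.45, 0.893, -0.001]
wrist_force: [0.5, 1.1, 0.5]
finger_gap: 0.0006
gripper_force: 0.0
```

Emit:
move_arm([
  [0,0,-0.005,0,0,0,-1],
  [0,0,-0.01,0,0,0,-1],
  [0,0,-0.015,0,0,0,-1],
  [0,0,-0.02,0,0,0,-1],
  [0,0,-0.025,0,0,0,-1],
])

```text
clock: 18.57
eef_pos: [0.3765, -0.2308, 0.1143]
tool_rot: [0.001, 0.45, 0.893, -0.0]
wrist_force: [-0.4, 0.4, -1.0]
finger_gap: 0.0008
gripper_force: 0.0
```

```bash
python3 st.py w8
```

```text
18.6167 [ 0.3765 -0.2309  0.1145] [ 0.001  0.45   0.893 -0.   ] [-0.1 -0.3  0.6]
tip caddy xy [-0.1717 -0.0139]
wrist thumb 2 [ 0.3411 -0.2262  0.2191] [-0.1966 -0.0395]
scene thumb 77 [ 0.3617 -0.3071  0.1995] [-0.1194 -0.0712]
```

Emit:
move_arm([
  [0,0,-0.15,0,0,0,-1],
  [0,0,-0.3,0,0,0,-1],
  [0,0,-0.45,0,0,0,-1],
  [0,0,-0.6,0,0,0,-1],
  [0,0,-0.73,0,0,0,-1],
])

```text
clock: 19.08
eef_pos: [0.3763, -0.2306, 0.2623]
tool_rot: [0.002, 0.45, 0.893, -0.001]
wrist_force: [1.1, -0.4, -0.2]
finger_gap: 0.0003
gripper_force: 0.0
```

Emit:
move_arm([
  [-0.05,-0.11,0,0,0,0,-1],
  [-0.1,-0.22,0,0,0,0,-1],
  [-0.16,-0.33,0,0,0,0,-1],
  [-0.22,-0.44,0,0,0,0,-1],
  [-0.255,-0.505,0,0,0,0,-1],
])

```text
clock: 19.5
eef_pos: [0.3243, -0.3334, 0.2604]
tool_rot: [0.001, 0.451, 0.893, -0.001]
wrist_force: [-0.5, -0.9, -0.3]
finger_gap: 0.0003
gripper_force: 0.0
```

Emit:
move_arm([
  [0,0,0.08,0,0,0,-1],
  [0,0,0.16,0,0,0,-1],
  [0,0,0.24,0,0,0,-1],
  [0,0,0.32,0,0,0,-1],
  [0,0,0.36,0,0,0,-1],
])

```text
clock: 19.92
eef_pos: [0.3246, -0.3309, 0.1865]
tool_rot: [-0.001, 0.45, 0.893, 0.0]
wrist_force: [0.2, 0.7, -0.4]
finger_gap: 0.0003
gripper_force: 0.0
```

```bash
python3 st.py w9
```

```text
19.9667 [ 0.3243 -0.3305  0.1858] [-0.001  0.45   0.893  0.   ] [-0.3  0.3 -1.5]
tip caddy xy [-0.1228 -0.1152]
wrist thumb 538 [ 0.3687 -0.2987  0.206 ] [-0.122  -0.0606]
```

View pics/w9.png

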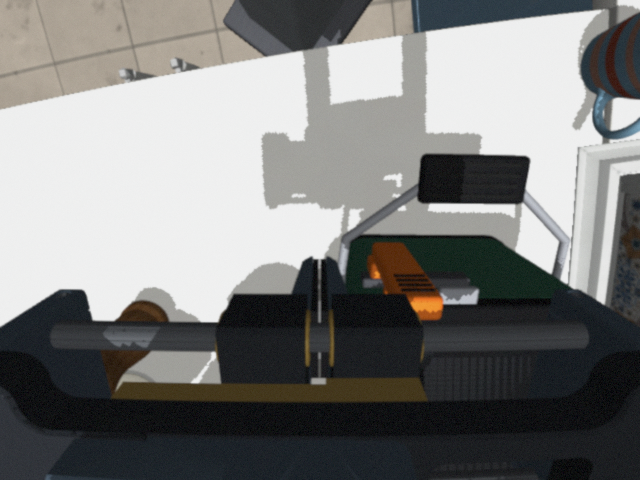

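The lid is shut. The fingers (about 318,290) stand to the right of the thumb block (405,280). Next I push it back to lock.

Emit:
move_arm([
  [0,0.03,0,0,0,0,-1],
  [0,0.06,0,0,0,0,-1],
  [0,0.09,0,0,0,0,-1],
  [0,0.12,0,0,0,0,-1],
  [0,0.15,0,0,0,0,-1],
])

```text
clock: 20.43
eef_pos: [0.3503, -0.3137, 0.1889]
tool_rot: [0.001, 0.45, 0.893, -0.001]
wrist_force: [-2.6, -2.1, 1.5]
finger_gap: 0.0003
gripper_force: 1.1
```

Emit:
move_arm([
  [0,0.03,0,0,0,0,-1],
  [0,0.06,0,0,0,0,-1],
  [0,0.09,0,0,0,0,-1],
  [0,0.12,0,0,0,0,-1],
  [0,0.15,0,0,0,0,-1],
])

```text
clock: 20.85
eef_pos: [0.3742, -0.2959, 0.1885]
tool_rot: [0.001, 0.45, 0.893, -0.001]
wrist_force: [-2.3, -2.6, 0.9]
finger_gap: 0.0
gripper_force: 1.2
```

Emit:
move_arm([
  [0,0.004,0,0,0,0,-1],
  [0,0.008,0,0,0,0,-1],
  [0,0.012,0,0,0,0,-1],
  [0,0.012,0,0,0,0,-1],
  [0,0.012,0,0,0,0,-1],
])

```text
clock: 21.27
eef_pos: [0.3755, -0.2945, 0.1882]
tool_rot: [0.001, 0.45, 0.893, -0.0]
wrist_force: [-0.2, -0.8, 0.4]
finger_gap: 0.0005
gripper_force: 0.5
```

```bash
python3 st.py
```

```text
21.3167 [ 0.3755 -0.2945  0.1882] [ 0.001  0.45   0.893 -0.   ] [ 0.  -0.4  0.2]
tip caddy xy [-0.1213 -0.0526]
wrist thumb 102 [ 0.3923 -0.2771  0.2031] [-0.1252 -0.0287]
```

Emit:
move_arm([
  [0,0.004,0,0,0,0,-1],
  [0,0.008,0,0,0,0,-1],
  [0,0.012,0,0,0,0,-1],
  [0,0.015,0,0,0,0,-1],
  [0,0.015,0,0,0,0,-1],
])

```text
clock: 21.78
eef_pos: [0.3779, -0.2927, 0.1883]
tool_rot: [0.001, 0.45, 0.893, -0.0]
wrist_force: [-0.8, -1.3, -1.4]
finger_gap: 0.0003
gripper_force: 0.9
```

Emit:
move_arm([
  [0,0.004,0,0,0,0,-1],
  [0,0.008,0,0,0,0,-1],
  [0,0.012,0,0,0,0,-1],
  [0,0.012,0,0,0,0,-1],
  [0,0.012,0,0,0,0,-1],
])

```text
clock: 22.2
eef_pos: [0.38, -0.2912, 0.1883]
tool_rot: [0.001, 0.45, 0.893, -0.0]
wrist_force: [-0.5, -0.2, -1.3]
finger_gap: 0.0007
gripper_force: 0.7
```

```bash
python3 st.py
```

```text
22.25 [ 0.3799 -0.2913  0.1883] [ 0.001  0.45   0.893 -0.   ] [-1.3 -0.6 -1. ]
tip caddy xy [-0.1212 -0.0471]
wrist thumb 104 [ 0.3969 -0.2739  0.2031] [-0.1251 -0.0232]
```

Emit:
move_arm([
  [0,0.004,0,0,0,0,-1],
  [0,0.008,0,0,0,0,-1],
  [0,0.012,0,0,0,0,-1],
  [0,0.012,0,0,0,0,-1],
  [0,0.012,0,0,0,0,-1],
])

```text
clock: 22.72
eef_pos: [0.3812, -0.2904, 0.1883]
tool_rot: [0.0, 0.45, 0.893, -0.001]
wrist_force: [-4.8, -3.3, -0.1]
finger_gap: 0.0005
gripper_force: 2.5
```

```bash
python3 st.py
```

```text
22.7667 [ 0.3811 -0.2904  0.1883] [ 0.     0.45   0.893 -0.001] [-4.6 -4.1 -0.2]
tip caddy xy [-0.1212 -0.0456]
wrist thumb 104 [ 0.3979 -0.273   0.2031] [-0.1251 -0.0218]
```

Emit:
move_arm([
  [0,0.004,0,0,0,0,-1],
  [0,0.007,0,0,0,0,-1],
  [0,0.007,0,0,0,0,-1],
  [0,0.007,0,0,0,0,-1],
  [0,0.007,0,0,0,0,-1],
])

```text
clock: 23.23
eef_pos: [0.3813, -0.2902, 0.1883]
tool_rot: [-0.0, 0.45, 0.893, -0.002]
wrist_force: [-7.3, -5.6, -0.4]
finger_gap: 0.0007
gripper_force: 4.4
```

At the stop. Now back off and retreat upward.

Emit:
move_arm([
  [0,-0.05,0,0,0,0,-1],
  [0,-0.1,0,0,0,0,-1],
  [0,-0.15,0,0,0,0,-1],
  [0,-0.15,0,0,0,0,-1],
  [0,-0.15,0,0,0,0,-1],
])

```text
clock: 23.65
eef_pos: [0.3586, -0.3073, 0.1885]
tool_rot: [0.001, 0.451, 0.893, -0.0]
wrist_force: [0.5, -0.0, 0.5]
finger_gap: 0.0004
gripper_force: 0.0
```

Emit:
move_arm([
  [0,0,-0.15,0,0,0,-1],
  [0,0,-0.3,0,0,0,-1],
  [0,0,-0.45,0,0,0,-1],
  [0,0,-0.6,0,0,0,-1],
  [0,0,-0.6,0,0,0,-1],
])

```text
clock: 24.07
eef_pos: [0.3612, -0.3085, 0.3145]
tool_rot: [0.007, 0.45, 0.893, -0.002]
wrist_force: [0.2, 0.0, 0.7]
finger_gap: 0.0003
gripper_force: 0.0
```

```bash
python3 st.py w10
python3 - <<'E'
import cv2,numpy as np
a=cv2.imread('pics/w10.png');b=cv2.imread('pics/w10s.png')
cv2.imwrite('pics/c10.png',np.hstack([cv2.resize(a,(400,300)),cv2.resize(b[200:365,280:500],(400,300))]))
E
```

```text
24.1167 [ 0.3603 -0.3077  0.3116] [ 0.005  0.45   0.893 -0.001] [-0.6  0.3 -0.4]
tip caddy xy [-0.1197 -0.0726]
wrist thumb 385 [ 0.398  -0.2777  0.2044] [-0.1213 -0.0246]
scene thumb 67 [ 0.3945 -0.2837  0.1996] [-0.1186 -0.0309]
```

View pics/c10.png

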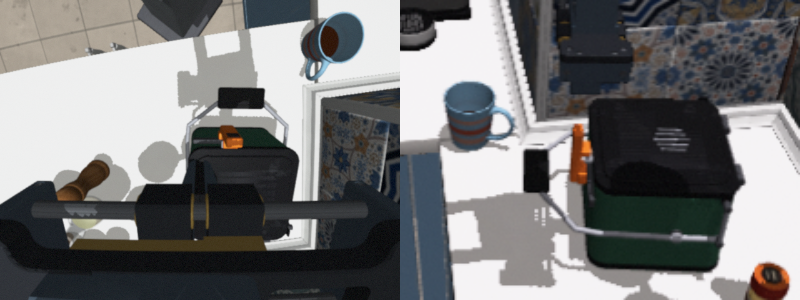

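The lid is closed and the thumb block is back in its locked place. The caddy and mug haven't moved, and the arm is clear.

```bash
python3 -c "
from station import arm
print(arm.hand_in())"
```

```text
the job is handed in; nothing more can be done
None
```

The job is handed in: I slid the catch clear, held the lid wide open on the lever for about 3 s, let it down slowly until it closed, and slid the catch back to its locked stop; the last pictures show the caddy and mug where they stood.

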